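Press and quarter-turn the bayonet cap into the test socket

TASK

Take the bayonet cap out of its parking cup by its wing and put its two lugs through the keyway of the test socket. Press it in against the spring until its collar is flush on the socket, only then turn it clockwise (seen from above) about a quarter turn to the stop, and finish while still gripping it, holding it pressed flush and turned to the stop, because the socket's springs push it up and turn it back as soon as it is let go. Leave the other things on the bench where they are.

Things in the scene. Friction and masses are not known exactly. Their poses are not given: they have to be found in the camera images.
- cap: Loose bayonet cap, 60 g, upright in the cup. Origin: centre of its underside, z up its axis. Brass stem, 18 mm diameter, height 0 to 26, lowest 5 mm tapering to 12 mm. Two lugs along +x and -x, 8 mm wide, reaching 18 mm from the axis, height 6 to 12. Black collar, 48 mm diameter, height 26 to 32. Black wing, 44 (x) x 14 (y) mm, height 32 to 66. A half turn about z gives the same part.
- cap_collar (a point): On the cap's axis, in the plane of the collar's underside (26 mm above the cap's origin); it coincides with socket_mouth when the cap is fully home.
- cap_wing (a point): On the cap's axis inside the wing, 55 mm above the cap's origin: a good TCP height for pinching the wing across its 14 mm thickness (fingers close along the cap's y; the tips then clear the collar).
- cup: Fixed grey parking cup, 56 mm outside and 40 mm inside diameter, 34 mm high, on a 72 mm foot flange. Origin: centre of its underside on the bench. The cap's collar rests on its rim, cap and cup on one axis, the cap's origin 8 mm above the bench; the cap lifts straight up and is clear after 30 mm.
- socket: Fixed test socket, grey block 84 x 84 mm, 46 mm high, foot flange 116 (x) x 84 mm, two brass terminals on its -x side. Origin: centre of its underside on the bench. Its 10 mm aluminium top plate has a central hole 21 mm wide with a keyway along the socket's x, 11 mm wide, reaching 20 mm from the axis both ways: the cap enters with its x along the socket's x, either way round.
- socket_mouth (a point): Centre of the keyed hole in the plane of the plate's top, 46 mm above the socket's origin. Inside, a sprung plunger meets the cap's nose when the collar is still 10 mm above the plate; it pushes up with 4 N there and 8 N when the collar is flush. The lugs are under the plate and can turn once the collar is within 4 mm of the plate.
- contact_ring (a joint): Sprung ring inside the socket that the lugs carry round, rad: 0 at rest, growing clockwise seen from above, stop at 1.4. Its return spring resists with 0.04 N m at 0 and 0.11 N m at 1.4. The lugs meet it after 0.05 to 0.2 rad, so the cap turns about 1.45 to 1.6 rad from the keyway to the stop.
- board_0: Small circuit board with parts, 46 x 73 x 25 mm, lying loose behind the work; leave it. Origin: centre of its underside.
- tip_tin: Round grey tin, 50 mm diameter, 24 mm high, loose near the bench's front edge; leave it. Origin: centre of its underside.
- solder_spool: Standing spool, 54 mm diameter, 46 mm high, loose, to the left of the work; leave it. Origin: centre of its underside.
Mind the look-alikes: they are no part of the job. There is more than one size of the cap; the one meant has the size given above. What is shaped like the cup but blue is not meant.

How it is judged:
By the outcome, as a careful person would: the job done as asked, in the order asked, and still so for the second after the job is handed in, while the arm keeps its last pose, push and grip.
It also fails if it takes over 40 s, if anything falls off the work surface, if the arm or the gripper's body presses on something with over 40 N, if the wrist force passes 120 N, or if a joint passes its speed limit or range.

ROBOT

A 6-joint arm with a two-finger parallel gripper is mounted at the origin on a cart in front of the work surface, level with it; the furniture and walls round the work are solid. World frame = base frame: x ahead of the robot, y to its left, z up, the work surface at z = 0. Lengths are in m, angles in degrees, forces in N, time in s.
With the tool pointing down it reaches from about 0.4 to 0.825 m from the base axis. Payload 7 kg.
Tool frame: the origin (TCP) lies between the finger pads, 19 mm behind the fingertips; this is the grasp point; z points along the fingers, y is the line along which they close (so a half turn about z gives the same grasp; the last joint's range is limited). The gripper opens to 88 mm and grips with 3 to 60 N. Pads are 19 mm wide; open, the fingers measure 130 mm over their backs; the gripper's body (78 mm by 193 mm) begins 47 mm behind the grasp point.
Start: joints at [16.507, 20.546, 0.682, 0, -70.136, -16.507], TCP at [0.675, -0, 0.245] pointing down, gripper open.
Joint ranges: [-176.03, 176.03], [-82.01, 121.73], [-58.28, 71.71], [-173.87, 95.51], [-174.79, -0.11], [-173.66, 173.66]. Speed limits (degrees/s): [136.94, 136.94, 172.46, 180, 180, 180].

INTERFACE

Orientations are given as [roll, pitch, yaw] about the fixed x, y, z axes, in that order (R = Rz(yaw) Ry(pitch) Rx(roll)).
In Python, from plant import ctrl gives the robot as it stands.
- The arm moves only by the tool apply_moves, never from a script. Its argument "deltas" is a list of rows, each an object with "fingers": the finger opening in mm, from 0 to 87.6; "delta_pos": the shift along the tool's x, y, z in mm, a list of three; "angular": the turn, a rotation vector about the tool's x, y, z in degrees, a list of three. A call has 1 to 10 rows; each row is the pose to reach, as a shift and turn from the pose commanded when the call began, along the tool's axes at that moment; what a row does not reach only later rows make up. A row lasts 1/10 s, in which the tool goes at most 50 mm and 8.59 degrees, less where a joint would pass 70% of its speed; a pose out of reach is approached as far as the arm can. A call with a gripper value outside its range is refused whole. The fingers move at their own pace and stop on an object; the grip force is fixed at half the most. Time passes only in rows, so rows that repeat a pose let the fingers close. It gives the time, the measured TCP pose, the force, the opening and the grip force at its end, in the units of the state.
- ctrl.get_obs(): the state, without advancing time (a new reading comes with each control period).
- ctrl.snapshot(name): name is "scene" or "side" or "wrist"; returns the picture (420x560x3 uint8, red, green, blue); there is no depth.
- ctrl.camera_params(name): a dict with "fx", "fy", "cx", "cy" (pixels), "cam_to_world" (4x4, takes a point from camera to world coordinates); the wrist camera has in their place "mount" (4x4, takes a point from camera to tool coordinates, whose origin is the TCP and whose axes are the flange's). Camera axes: x right, y up, looking along -z (the intrinsics and any distortion apply to the point x, -y, -z); pixel columns grow to the right and rows downward; lengths in m; the calibration is good to about 2 mm. The wrist camera is an equidistant fisheye: a pixel r from the principal point sees the ray r / f radians off the axis. A picture is of the moment at which its call begins: read the wrist's pose just before it. camera_params takes no time and is no camera call.
- ctrl.close_job(): hands the job in; it is judged then, once.
The state is a dict: "clock": time; "joint_pos": joint angles; "qvel": joint speeds; "tau": joint torques, N m; "tool_pos": TCP position; "orientation": TCP orientation; "force": force on the tool from outside, world axes, zero at the start; "moment": the same for the moment, N m; "opening": finger opening in m; "gripper_force": force on a finger pad.
Only numpy, scipy, OpenCV 4.12 (cv2) and the standard library are available. Lean on these libraries where they do the work, as an engineer would, in place of code of your own. Each camera call takes 0.05 s, during which the arm holds its last target. There are 200 camera calls.

## Working session

There is one attempt and no reset: what is moved stays moved. The work goes in short steps, Python scripts to look and compute and a tool call to move; the robot and the scene stay as the last step left them, time stands still between calls to the robot, and variables do not carry over. Pictures are saved under pics/ and viewed, at most 10 in all, crops included, and the job is handed in when it is done.

Besides the shell and the picture viewer there is one more tool, called after "Call:" by a JSON object that holds its "name" and its "arguments". apply_moves: Moves the arm, as the interface text tells. Its arguments: {"type":"object","properties":{"deltas":{"type":"array"}},"required":["deltas"]}

```bash
ls; mkdir -p pics; python3 - <<'E'
from plant import ctrl
import cv2,numpy as np
o=ctrl.get_obs();print(o)
ims=[ctrl.snapshot(n) for n in("scene","side","wrist")]
for n,i in zip(("scene","side","wrist"),ims): cv2.imwrite(f"pics/{n}0.png",i[:,:,::-1]); p=ctrl.camera_params(n); print(n,{k:np.round(v,4).tolist() for k,v in p.items() if not isinstance(v,str)})
E
```

```text
pics
{'clock': 0.0, 'joint_pos': array([ 1.65086621e+01,  2.05903805e+01,  6.33162732e-01, -2.07943058e-02,
       -7.01345272e+01, -1.65083369e+01]), 'qvel': array([ 0.09869911, -0.05389466, -0.00449114,  0.01854025,  0.09446657,
       -0.12543156]), 'tau': array([-8.00930356e-04, -5.82726967e+01,  2.93058443e+01,  6.99745238e+00,
        6.93249181e-03, -2.06530804e-04]), 'tool_pos': array([6.74540810e-01, 3.65409613e-07, 2.44427793e-01]), 'orientation': array([ 1.79906482e+02, -7.33025032e-03, -9.00067507e+01]), 'force': array([ 1.04116991, -0.0329064 , -0.12307335]), 'moment': array([0.0041138 , 0.03537002, 0.02413123]), 'gripper_force': 0.0, 'opening': 0.0875711970720294}
scene {'fx': 472.7619, 'fy': 472.7619, 'cx': 283.3123, 'cy': 207.8411, 'cam_to_world': [[0.7742, 0.4262, -0.468, -0.07], [-0.6328, 0.5395, -0.5554, -0.5727], [0.0158, 0.7262, 0.6873, 0.9476], [0.0, 0.0, 0.0, 1.0]]}
side {'fx': 422.5573, 'fy': 422.5573, 'cx': 284.473, 'cy': 212.0319, 'cam_to_world': [[0.8612, 0.2406, -0.4477, 0.1217], [-0.5077, 0.4461, -0.737, -0.5723], [0.0224, 0.862, 0.5064, 0.5434], [0.0, 0.0, 0.0, 1.0]]}
wrist {'fx': 325.1923, 'fy': 325.1923, 'cx': 277.1477, 'cy': 213.0213, 'mount': [[-0.0002, 0.9525, 0.3046, 0.0837], [1.0, 0.0, 0.0006, -0.0001], [0.0005, 0.3046, -0.9525, -0.139], [0.0, 0.0, 0.0, 1.0]]}
```

View pics/scene0.png

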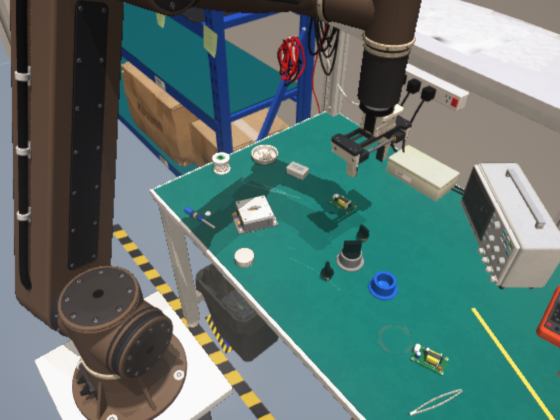

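View pics/wrist0.png

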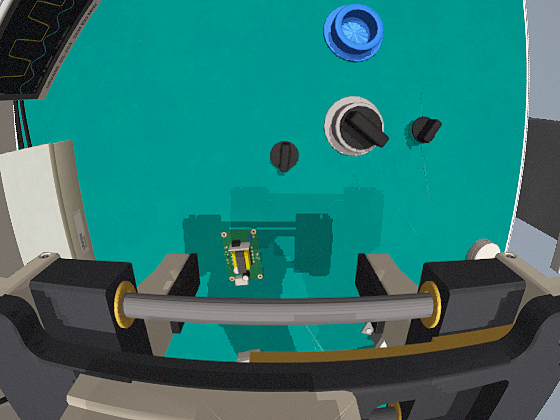

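View pics/side0.png

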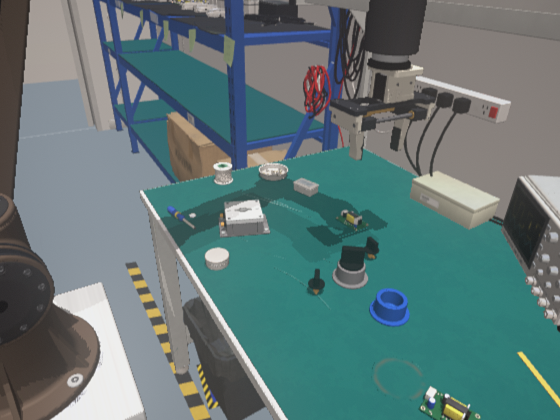

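Candidates for the cap (wrist view): large black cap in the grey cup (358,128), and two small look-alike caps, loose at (285,155) and (427,128). The blue cup (355,33) is empty and not meant. I choose the large one in the grey cup. The socket is at scene (255,212) and side (244,215).

```bash
cat > h.py <<'E'
import numpy as np,cv2
from plant import ctrl
from scipy.spatial.transform import Rotation as R
def pose(o):
    T=np.eye(4);T[:3,:3]=R.from_euler('xyz',o['orientation'],degrees=True).as_matrix();T[:3,3]=o['tool_pos'];return T
def ray(n,uv,o=None):
    p=ctrl.camera_params(n);uv=np.atleast_2d(np.array(uv,float))
    x=(uv[:,0]-p['cx'])/p['fx'];y=(uv[:,1]-p['cy'])/p['fy']
    if n=='wrist':
        r=np.hypot(x,y)+1e-12;d=np.c_[np.sin(r)*x/r,-np.sin(r)*y/r,-np.cos(r)];T=pose(o)@p['mount']
    else: d=np.c_[x,-y,-np.ones(len(x))];T=p['cam_to_world']
    T=np.array(T);return T[:3,3],d@T[:3,:3].T
def onplane(n,uv,z,o=None):
    c,d=ray(n,uv,o);return (c+d*((z-c[2])/d[:,2])[:,None])[:,:2]
E
python3 - <<'E'
from h import *
o=ctrl.get_obs()
w=cv2.imread('pics/wrist0.png');s=cv2.imread('pics/scene0.png');d=cv2.imread('pics/side0.png')
c=lambda i,u,v,a:cv2.resize(i[v-a:v+a,u-a:u+a],(390,290*0+390),interpolation=cv2.INTER_CUBIC)
cv2.imwrite('pics/crop1.png',np.hstack([c(w,358,128,45),c(d,244,215,35)]))
print(onplane('wrist',[358,128],.04,o),onplane('scene',[[350,255],[255,212]],.04),onplane('side',[[350,270],[244,212]],.04))
E
```

```text
[[ 0.58841984 -0.06909091]] [[ 0.57066189 -0.07867702]
 [ 0.47603847  0.19629328]] [[ 0.56594973 -0.0883948 ]
 [ 0.48323653  0.20559425]]
```

View pics/crop1.png

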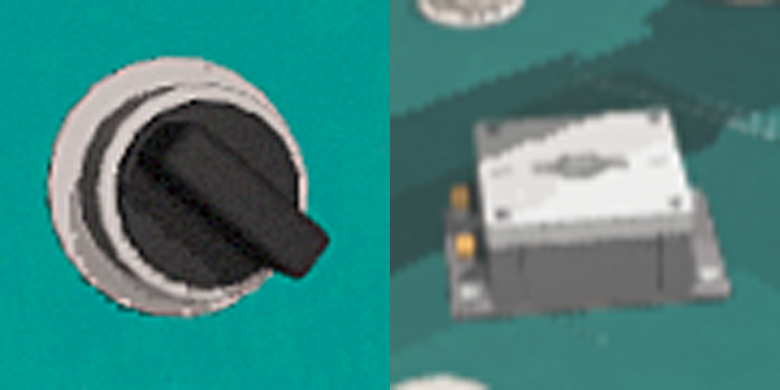

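```bash
python3 - <<'E'
from h import *
o=ctrl.get_obs()
f=lambda c:np.array(c)/(390/90)+[313,83]
p=onplane('wrist',f([[195,125],[328,240],[165,160],[295,278]]),.074,o);print(p.round(4),np.degrees(np.arctan2(*(p[0]-p[1])[::-1])),np.degrees(np.arctan2(*(p[2]-p[3])[::-1])),p.mean(0))
w=cv2.imread('pics/wrist0.png');h=cv2.cvtColor(w,cv2.COLOR_BGR2HSV)
m=((h[:,:,1]<90)*255).astype('uint8');m[:90]=0;m[165:]=0;m[:,:318]=0;m[:,398:]=0
c=max(cv2.findContours(m,0,1)[0],key=cv2.contourArea)[:,0]
q=onplane('wrist',c,.0,o);k=cv2.minEnclosingCircle(q.astype('float32'));print('flange+wing',k)
g=np.array([[88,125],[275,110],[302,216],[98,226]])/(390/70)+[209,180]
p=onplane('side',g,.046);print(p.round(4),p.mean(0));
e=np.roll(p,-1,0)-p;print(np.linalg.norm(e,axis=1),np.degrees(np.arctan2(e[:,1],e[:,0])))
E
```

```text
[[ 0.5974 -0.0862]
 [ 0.5649 -0.0618]
 [ 0.6041 -0.0781]
 [ 0.5725 -0.0527]] -36.93047655990548 -38.77172219034502 [ 0.58474699 -0.06971501]
flange+wing ((0.57876056432724, -0.06985823065042496), 0.04132324084639549)
[[0.4582 0.259 ]
 [0.5353 0.2329]
 [0.5038 0.1486]
 [0.4283 0.1807]] [0.48143282 0.20530949]
[0.08143999 0.08998029 0.08201942 0.08380505] [ -18.70015192 -110.50001011  156.9710054    69.13099102]
```

The crop confirms the large cap: its collar nearly fills the grey cup's rim, with the wing running to the lower right. The socket shows its keyway along its x and the terminals on its left. Moving to hover over the cap.

Call:
{"name": "apply_moves", "arguments": {"deltas": [{"fingers": 40,"delta_pos": [70,97,45],"angular": [0,0,-52]},{"fingers": 40,"delta_pos": [70,97,45],"angular": [0,0,-52]},{"fingers": 40,"delta_pos": [70,97,45],"angular": [0,0,-52]},{"fingers": 40,"delta_pos": [70,97,45],"angular": [0,0,-52]},{"fingers": 40,"delta_pos": [70,97,45],"angular": [0,0,-52]},{"fingers": 40,"delta_pos": [70,97,45],"angular": [0,0,-52]},{"fingers": 40,"delta_pos": [70,97,45],"angular": [0,0,-52]},{"fingers": 40,"delta_pos": [70,97,45],"angular": [0,0,-52]},{"fingers": 40,"delta_pos": [70,97,45],"angular": [0,0,-52]}]}}

```text
clock: 1.05
tool_pos: [0.5779, -0.07, 0.2002]
orientation: [180.0, 0.0, -38.2]
force: [0.0, -0.0, -0.5]
opening: 0.04
gripper_force: 0.0
```

```bash
python3 - <<'E'
from h import *
o=ctrl.get_obs();print(o['clock'],o['tool_pos'],o['orientation'],o['joint_pos'].round(1))
i=ctrl.snapshot('wrist')[:,:,::-1];cv2.imwrite('pics/w1.png',i)
E
```

```text
1.05 [ 0.57793558 -0.06996818  0.20023647] [ 1.79991465e+02  1.23829444e-02 -3.81938461e+01] [ 12.3  13.8 -15.   -0.  -61.2  39.5]
```

View pics/w1.png

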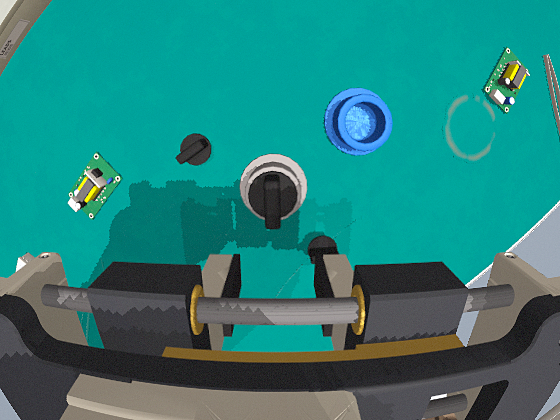

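```bash
python3 - <<'E'
from h import *
o=ctrl.get_obs()
i=cv2.imread('pics/w1.png');c=i[145:235,228:318]
g=cv2.convertScaleAbs(c,alpha=3 ) if 0 else np.clip(c.astype(float)*2.5,0,255).astype('uint8')
cv2.imwrite('pics/crop2.png',np.hstack([cv2.resize(x,(400,400),interpolation=cv2.INTER_CUBIC) for x in (c,g)]))
print(onplane('wrist',[[322,240],[195,150]],.03,o))
E
```

```text
[[ 0.51391616 -0.07926303]
 [ 0.66544896 -0.03787092]]
```

View pics/crop2.png

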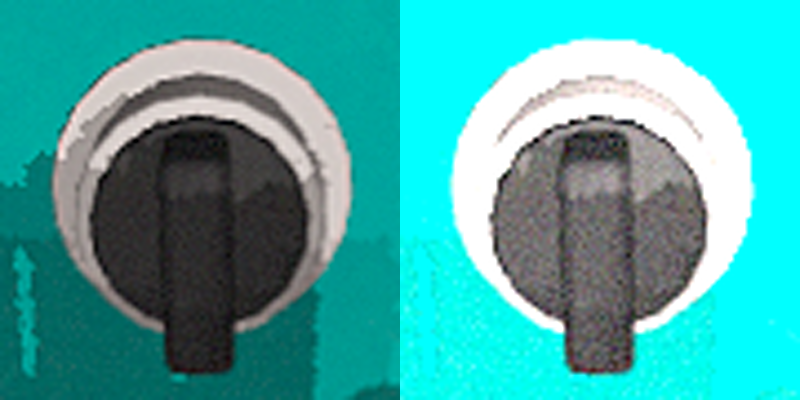

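```bash
python3 - <<'E'
from h import *
o=ctrl.get_obs()
f=lambda c:np.array(c)/(400/90)+[228-.5,145-.5]
T=pose(o)
def rep(n,q,z):
    p=onplane('wrist',f(q),z,o);P=np.c_[p,np.full(len(p),z)];print(n,p.round(4).tolist(),'tool',((P-T[:3,3])@T[:3,:3]*1e3).round(1).tolist());return p
rep('collar',[[90,223],[308,223],[199,117]],.040)
p=rep('wingtop',[[197.5,165],[201,372]],.074);print(p.mean(0),np.degrees(np.arctan2(*(p[0]-p[1])[::-1])))
i=cv2.imread('pics/w1.png');h=cv2.cvtColor(i,cv2.COLOR_BGR2HSV);m=((h[:,:,1]<100)*255).astype('uint8');m[:150]=0;m[232:]=0;m[:,:232]=0;m[:,314:]=0
c=max(cv2.findContours(m,0,1)[0],key=cv2.contourArea)[:,0];c=c[c[:,1]<195]
for z in(.003,):
    q=onplane('wrist',c,z,o);q=q[np.abs(np.linalg.norm(q-[.578,-.07],axis=1)-.036)<.006]
    s=np.linalg.lstsq(np.c_[2*q,np.ones(len(q))],(q**2).sum(1),rcond=None)[0];print('flange',s[:2],np.sqrt(s[2]+s[:2]@s[:2]))
E
```

```text
collar [[0.5999, -0.0522], [0.571, -0.0889], [0.6034, -0.0848]] tool [[6.3, -27.6, 160.2], [6.2, 19.1, 160.3], [29.3, -4.1, 160.2]]
wingtop [[0.601, -0.0831], [0.5682, -0.058]] tool [[26.3, -3.9, 126.2], [-15.1, -3.4, 126.3]]
[ 0.58457936 -0.07055594] -37.47989201739765
flange [ 0.58440693 -0.07000537] 0.03545311945343854
```

Call:
{"name": "apply_moves", "arguments": {"deltas": [{"fingers": 40,"delta_pos": [5.5,-4,40],"angular": [0,0,-0.6]},{"fingers": 40,"delta_pos": [5.5,-4,80],"angular": [0,0,-0.6]},{"fingers": 40,"delta_pos": [5.5,-4,115],"angular": [0,0,-0.6]},{"fingers": 40,"delta_pos": [5.5,-4,137],"angular": [0,0,-0.6]},{"fingers": 40,"delta_pos": [5.5,-4,137],"angular": [0,0,-0.6]},{"fingers": 5,"delta_pos": [5.5,-4,137],"angular": [0,0,-0.6]},{"fingers": 5,"delta_pos": [5.5,-4,137],"angular": [0,0,-0.6]},{"fingers": 5,"delta_pos": [5.5,-4,137],"angular": [0,0,-0.6]},{"fingers": 5,"delta_pos": [5.5,-4,137],"angular": [0,0,-0.6]}]}}

```text
clock: 2.0
tool_pos: [0.5851, -0.0702, 0.064]
orientation: [-180.0, -0.0, -37.4]
force: [0.8, -0.3, 2.7]
opening: 0.0135
gripper_force: 30.6
```

Call:
{"name": "apply_moves", "arguments": {"deltas": [{"fingers": 5,"delta_pos": [0,0,-45],"angular": [0,0,0]},{"fingers": 5,"delta_pos": [0,0,-90],"angular": [0,0,0]},{"fingers": 5,"delta_pos": [0,0,-136],"angular": [0,0,0]},{"fingers": 5,"delta_pos": [-36,-18,-136],"angular": [0,0,-2]},{"fingers": 5,"delta_pos": [-78,-39,-136],"angular": [0,0,-5]},{"fingers": 5,"delta_pos": [-120,-60,-136],"angular": [0,0,-8]},{"fingers": 5,"delta_pos": [-162,-81,-136],"angular": [0,0,-11]},{"fingers": 5,"delta_pos": [-204,-102,-136],"angular": [0,0,-14]},{"fingers": 5,"delta_pos": [-246,-123,-136],"angular": [0,0,-16.6]},{"fingers": 5,"delta_pos": [-288,-144,-136],"angular": [0,0,-16.6]}]}}

```text
clock: 3.0
tool_pos: [0.4422, 0.2205, 0.1999]
orientation: [-179.9, -0.0, -20.7]
force: [1.3, 0.3, -1.2]
opening: 0.014
gripper_force: 30.0
```

Call:
{"name": "apply_moves", "arguments": {"deltas": [{"fingers": 5,"delta_pos": [0,0,0],"angular": [0,0,0]},{"fingers": 5,"delta_pos": [0,0,0],"angular": [0,0,0]}]}}

```text
clock: 3.2
tool_pos: [0.4428, 0.2201, 0.1996]
orientation: [-180.0, -0.0, -20.6]
force: [-0.1, -0.6, -0.9]
opening: 0.0139
gripper_force: 30.0
```

```bash
python3 - <<'E'
from h import *
o=ctrl.get_obs();print(o['clock'],o['tool_pos'],o['orientation'],o['joint_pos'].round(1),o['force'],o['opening'])
i=ctrl.snapshot('wrist')[:,:,::-1];cv2.imwrite('pics/w2.png',i)
np.save('o2.npy',np.r_[o['tool_pos'],o['orientation']])
E
```

```text
3.2 [0.44277642 0.22006832 0.19963514] [-1.79974706e+02 -4.20736847e-03 -2.06419803e+01] [ 49.2   5.5 -25.4  -0.  -59.   20.1] [-0.06105978 -0.59723061 -0.92278105] 0.013877007059379035
```

View pics/w2.png

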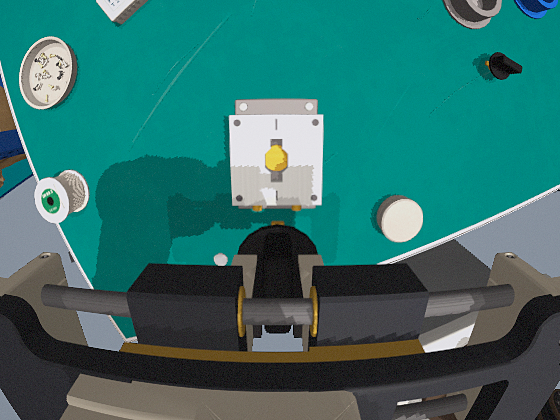

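```bash
python3 - <<'E'
from h import *
s=np.load('o2.npy');o=dict(tool_pos=s[:3],orientation=s[3:]);T=pose(o)
i=cv2.imread('pics/w2.png');h=cv2.cvtColor(i,cv2.COLOR_BGR2HSV)
def tool(px,z):
    p=onplane('wrist',px,z,o);return (np.c_[p,np.full(len(p),z)]-T[:3,3])@T[:3,:3]*1e3
m=((h[:,:,1]<60)&(h[:,:,2]>100)).astype('uint8')*255;m[:112]=0;m[212:]=0;m[:,:225]=0;m[:,330:]=0
m=cv2.morphologyEx(m,cv2.MORPH_OPEN,np.ones((3,3)))
c=max(cv2.findContours(m,0,1)[0],key=cv2.contourArea)[:,0]
q=tool(c,.046)[:,:2].astype('float32');print('plate',cv2.minAreaRect(q))
# hole/keyway: brass or dark inside plate
k=((h[:,:,1]>100)|(h[:,:,2]<95)).astype('uint8')*255
k[:130]=0;k[192:]=0;k[:,:258]=0;k[:,296:]=0
cs=sorted(cv2.findContours(k,0,1)[0],key=cv2.contourArea)[-2:]
for c in cs: q=tool(c[:,0],.046)[:,:2].astype('float32');print('hole',cv2.boundingRect(c),cv2.minAreaRect(q))
a=cv2.resize(i[105:215,222:332],(400,400),interpolation=cv2.INTER_CUBIC);b=cv2.resize(i[210:340,212:342],(400,400),interpolation=cv2.INTER_CUBIC)
cv2.imwrite('pics/crop3.png',np.hstack([a,np.clip(b*1.8,0,255).astype('uint8')]))
E
```

```text
plate ((39.7064323425293, -0.4652862548828125), (84.82035064697266, 89.5908432006836), 89.6723403930664)
hole (276, 191, 1, 1) ((11.29302978515625, -0.4457211196422577), (0.0, 0.0), 0.0)
hole (265, 144, 22, 27) ((42.9632568359375, -0.8832473754882812), (19.022462844848633, 23.870838165283203), 89.7043228149414)
```

View pics/crop3.png

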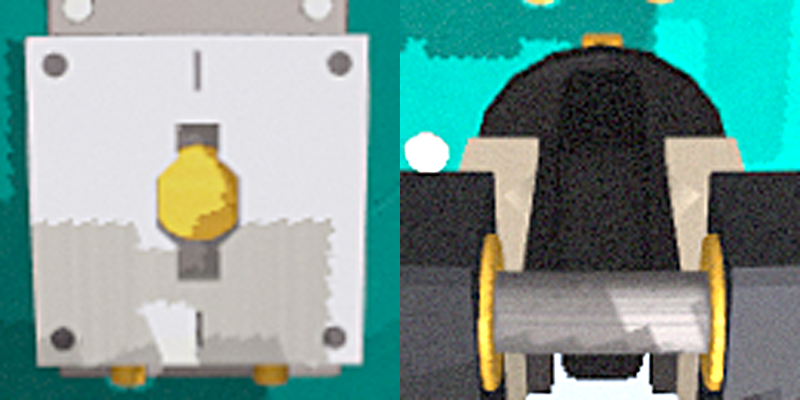

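```bash
python3 - <<'E'
from h import *
s=np.load('o2.npy');o=dict(tool_pos=s[:3],orientation=s[3:]);T=pose(o)
def tool(px,z):
    p=onplane('wrist',px,z,o);return ((np.c_[p,np.full(len(p),z)]-T[:3,3])@T[:3,:3]*1e3).round(2)
f=lambda c:np.array(c,float)/(400/110)+[222-.5,105-.5]
g=lambda c:np.array(c,float)/(400/130)+[212-.5,210-.5]
print('keyway T/B/c/holeL/R',tool(f([[198.5,123],[198.5,279],[198,190],[157,193],[239,193],[197,70],[199,328]]),.046))
print('screws',tool(f([[55,65],[340,64],[63,338],[335,337]]),.046), tool(f([[55,65],[340,64],[63,338],[335,337]]),.046).mean(0))
print('corn',tool(f([[27,37],[368,37],[38,366],[362,366]]),.046),tool(f([[27,37],[368,37],[38,366],[362,366]]),.046).mean(0))
z=s[2]-.029;print('collar',tool(g([[202.5,47],[80,135],[325,135]]),z))
z=s[2]-.049;print('lug',tool(g([[183,38],[221,38],[202,35]]),z))
E
```

```text
keyway T/B/c/holeL/R [[ 60.05  -0.32 153.64]
 [ 20.56  -0.36 153.64]
 [ 43.27  -0.46 153.64]
 [ 42.54 -10.66 153.64]
 [ 42.53   9.74 153.63]
 [ 73.21  -0.68 153.64]
 [  7.75  -0.24 153.64]]
screws [[ 74.87 -35.56 153.66]
 [ 75.05  34.41 153.63]
 [  5.18 -35.23 153.65]
 [  5.43  34.71 153.62]] [ 40.1325  -0.4175 153.64  ]
corn [[ 82.03 -42.4  153.66]
 [ 81.94  41.25 153.62]
 [ -2.31 -42.03 153.65]
 [ -2.33  42.02 153.62]] [ 39.8325  -0.29   153.6375]
collar [[ 22.95   0.68  29.  ]
 [  5.55 -22.04  29.01]
 [  5.54  23.4   28.99]]
lug [[17.65 -3.18 49.  ]
 [17.65  4.38 49.  ]
 [18.28  0.6  49.  ]]
```

Call:
{"name": "apply_moves", "arguments": {"deltas": [{"fingers": 5,"delta_pos": [40.5,-1.1,20],"angular": [0,0,0.2]},{"fingers": 5,"delta_pos": [40.5,-1.1,55],"angular": [0,0,0.2]},{"fingers": 5,"delta_pos": [40.5,-1.1,85],"angular": [0,0,0.2]},{"fingers": 5,"delta_pos": [40.5,-1.1,92],"angular": [0,0,0.2]},{"fingers": 5,"delta_pos": [40.5,-1.1,92],"angular": [0,0,0.2]},{"fingers": 5,"delta_pos": [40.5,-1.1,96],"angular": [0,0,0.2]},{"fingers": 5,"delta_pos": [40.5,-1.1,100],"angular": [0,0,0.2]},{"fingers": 5,"delta_pos": [40.5,-1.1,103],"angular": [0,0,0.2]},{"fingers": 5,"delta_pos": [40.5,-1.1,106],"angular": [0,0,0.2]}]}}

```text
clock: 4.15
tool_pos: [0.4819, 0.2061, 0.0939]
orientation: [-179.9, -0.0, -21.0]
force: [-2.7, 1.7, 0.5]
opening: 0.0139
gripper_force: 30.0
```

Call:
{"name": "apply_moves", "arguments": {"deltas": [{"fingers": 5,"delta_pos": [0,0,2],"angular": [0,0,0]},{"fingers": 5,"delta_pos": [0,0,4],"angular": [0,0,0]},{"fingers": 5,"delta_pos": [0,0,6],"angular": [0,0,0]},{"fingers": 5,"delta_pos": [0,0,6],"angular": [0,0,0]},{"fingers": 5,"delta_pos": [0,0,6],"angular": [0,0,0]}]}}

```text
clock: 4.65
tool_pos: [0.4817, 0.2058, 0.0872]
orientation: [180.0, 0.0, -21.0]
force: [-0.3, 0.5, -0.8]
opening: 0.0136
gripper_force: 30.0
```

Call:
{"name": "apply_moves", "arguments": {"deltas": [{"fingers": 5,"delta_pos": [0,0,3],"angular": [0,0,0]},{"fingers": 5,"delta_pos": [0,0,6],"angular": [0,0,0]},{"fingers": 5,"delta_pos": [0,0,8],"angular": [0,0,0]},{"fingers": 5,"delta_pos": [0,0,10],"angular": [0,0,0]},{"fingers": 5,"delta_pos": [0,0,10],"angular": [0,0,0]},{"fingers": 5,"delta_pos": [0,0,10],"angular": [0,0,0]}]}}

```text
clock: 5.25
tool_pos: [0.4819, 0.2059, 0.0776]
orientation: [-180.0, -0.0, -21.0]
force: [-2.7, 1.6, 6.9]
opening: 0.0139
gripper_force: 30.0
```

Call:
{"name": "apply_moves", "arguments": {"deltas": [{"fingers": 5,"delta_pos": [0,0,1],"angular": [0,0,0]},{"fingers": 5,"delta_pos": [0,0,2],"angular": [0,0,0]},{"fingers": 5,"delta_pos": [0,0,2],"angular": [0,0,0]}]}}

```text
clock: 5.55
tool_pos: [0.4821, 0.2058, 0.0763]
orientation: [-180.0, -0.0, -21.0]
force: [-4.9, 0.1, 12.9]
opening: 0.0136
gripper_force: 30.0
```

Call:
{"name": "apply_moves", "arguments": {"deltas": [{"fingers": 5,"delta_pos": [0,0,1],"angular": [0,0,0]},{"fingers": 5,"delta_pos": [0,0,1.5],"angular": [0,0,0]},{"fingers": 5,"delta_pos": [0,0,1.5],"angular": [0,0,0]}]}}

```text
clock: 5.85
tool_pos: [0.4826, 0.2057, 0.0758]
orientation: [-179.9, -0.1, -20.9]
force: [-5.7, -2.8, 21.5]
opening: 0.0138
gripper_force: 30.0
```

```bash
python3 - <<'E'
from h import *
o=ctrl.get_obs();print(o['tool_pos'],o['orientation'],o['force'],o['moment'])
a=ctrl.snapshot('side')[:,:,::-1];b=ctrl.snapshot('scene')[:,:,::-1]
f=lambda i,u,v:cv2.resize(i[v-40:v+40,u-40:u+40],(390,390),interpolation=cv2.INTER_CUBIC)
cv2.imwrite('pics/crop4.png',np.hstack([f(a,244,205),f(b,255,205)]))
E
```

```text
[0.4826103  0.20574628 0.07582859] [-1.79947519e+02 -1.05979933e-01 -2.09351333e+01] [-5.71545462 -2.81888276 21.49138144] [-1.10136865  2.21348797  0.03865423]
```

View pics/crop4.png

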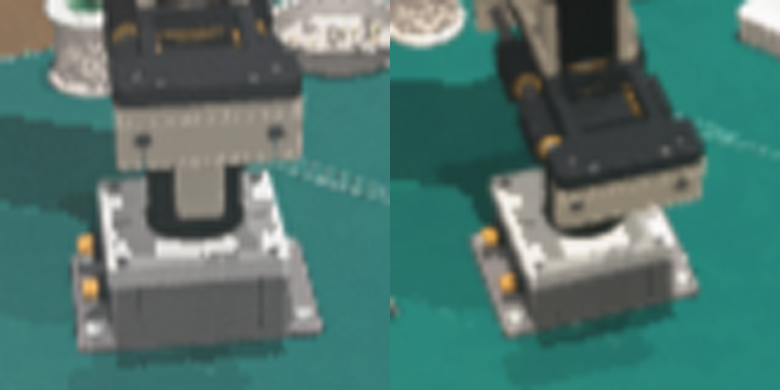

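The crop shows the collar seated flush on the plate. Now the turn.

Call:
{"name": "apply_moves", "arguments": {"deltas": [{"fingers": 5,"delta_pos": [0,0,0],"angular": [0,0,6]},{"fingers": 5,"delta_pos": [0,0,0],"angular": [0,0,12]},{"fingers": 5,"delta_pos": [0,0,0],"angular": [0,0,18]},{"fingers": 5,"delta_pos": [0,0,0],"angular": [0,0,24]},{"fingers": 5,"delta_pos": [0,0,0],"angular": [0,0,30]},{"fingers": 5,"delta_pos": [0,0,0],"angular": [0,0,30]}]}}

```text
clock: 6.55
tool_pos: [0.4826, 0.2054, 0.0758]
orientation: [-179.9, -0.1, -51.1]
force: [-3.8, -5.8, 21.4]
opening: 0.0137
gripper_force: 30.0
```

```bash
python3 -c "
from h import *
o=ctrl.get_obs();print(o['tool_pos'],o['force'],o['moment'])"
```

```text
[0.48262429 0.20541605 0.07582097] [-3.83192334 -5.82105682 21.37766388] [-1.67135201  1.92499136 -0.03937479]
```

Call:
{"name": "apply_moves", "arguments": {"deltas": [{"fingers": 5,"delta_pos": [0,0,0],"angular": [0,0,7]},{"fingers": 5,"delta_pos": [0,0,0],"angular": [0,0,14]},{"fingers": 5,"delta_pos": [0,0,0],"angular": [0,0,21]},{"fingers": 5,"delta_pos": [0,0,0],"angular": [0,0,28]},{"fingers": 5,"delta_pos": [0,0,0],"angular": [0,0,35]},{"fingers": 5,"delta_pos": [0,0,0],"angular": [0,0,42]},{"fingers": 5,"delta_pos": [0,0,0],"angular": [0,0,48]},{"fingers": 5,"delta_pos": [0,0,0],"angular": [0,0,48]}]}}

```text
clock: 7.35
tool_pos: [0.481, 0.2046, 0.0759]
orientation: [180.0, -0.1, -99.2]
force: [-12.1, -6.3, 30.0]
opening: 0.0141
gripper_force: 30.0
```

```bash
python3 -c "
from h import *
o=ctrl.get_obs();print(o['tool_pos'],o['orientation'],o['force'],o['moment'])"
```

```text
[0.48104662 0.20462022 0.07585946] [ 1.79982223e+02 -9.44319664e-02 -9.91630125e+01] [-12.12365891  -6.28486152  30.04012741] [-1.60816542e+00  4.67874033e+00 -2.82538602e-03]
```

Call:
{"name": "apply_moves", "arguments": {"deltas": [{"fingers": 5,"delta_pos": [0,0,0],"angular": [0,0,3]},{"fingers": 5,"delta_pos": [0,0,0],"angular": [0,0,6]},{"fingers": 5,"delta_pos": [0,0,0],"angular": [0,0,6]}]}}

```text
clock: 7.65
tool_pos: [0.4809, 0.2048, 0.0759]
orientation: [180.0, -0.1, -105.0]
force: [-14.6, -3.7, 30.9]
opening: 0.0143
gripper_force: 30.0
```

```bash
python3 -c "
from h import *
o=ctrl.get_obs();print(o['tool_pos'],o['orientation'],o['force'],o['moment'])"
```

```text
[0.48089366 0.2047931  0.07586304] [ 1.79981643e+02 -8.40355770e-02 -1.05047650e+02] [-14.60595157  -3.7365404   30.86639034] [-1.13036985  5.28228659  0.13611758]
```

Call:
{"name": "apply_moves", "arguments": {"deltas": [{"fingers": 5,"delta_pos": [0,0,0],"angular": [0,0,2]},{"fingers": 5,"delta_pos": [0,0,0],"angular": [0,0,4]},{"fingers": 5,"delta_pos": [0,0,0],"angular": [0,0,4]}]}}

```text
clock: 7.95
tool_pos: [0.4806, 0.205, 0.0758]
orientation: [180.0, -0.1, -109.0]
force: [-15.1, -1.7, 30.9]
opening: 0.0139
gripper_force: 30.1
```

```bash
python3 -c "
from h import *
o=ctrl.get_obs();print(o['tool_pos'],o['orientation'],o['force'],o['moment'],o['tau'][5])"
```

```text
[0.48062435 0.20496017 0.07583545] [ 1.79965098e+02 -8.42545975e-02 -1.09007744e+02] [-15.12831234  -1.6723831   30.92807057] [-0.59790394  6.07954827  0.28543677] -0.7355940900743008
```

Call:
{"name": "apply_moves", "arguments": {"deltas": [{"fingers": 5,"delta_pos": [0,0,0],"angular": [0,0,2]},{"fingers": 5,"delta_pos": [0,0,0],"angular": [0,0,4]},{"fingers": 5,"delta_pos": [0,0,0],"angular": [0,0,4]}]}}

```text
clock: 8.25
tool_pos: [0.4804, 0.2052, 0.0758]
orientation: [180.0, -0.1, -113.0]
force: [-17.6, -0.4, 32.2]
opening: 0.014
gripper_force: 30.6
```

```bash
python3 -c "
from h import *
o=ctrl.get_obs();print(o['tool_pos'],o['orientation'],o['force'],o['moment'],o['tau'][5])"
```

```text
[0.48044844 0.20517442 0.07581133] [ 1.79962216e+02 -8.33902100e-02 -1.12965418e+02] [-17.62575245  -0.42519147  32.21582771] [-0.09633198  6.63928077  0.59856259] -1.0905982553958893
```

```bash
python3 - <<'E'
from h import *
a=ctrl.snapshot('wrist')[:,:,::-1];b=ctrl.snapshot('side')[:,:,::-1]
o=ctrl.get_obs();print(o['tool_pos'],o['orientation'],o['force'],o['moment'],o['opening'])
cv2.imwrite('pics/w5.png',a)
f=lambda i,u,v,r:cv2.resize(i[v-r:v+r,u-r:u+r],(390,390),interpolation=cv2.INTER_CUBIC)
cv2.imwrite('pics/crop5.png',np.hstack([np.clip(f(a,277,270,75)*1.8,0,255).astype('uint8'),f(b,244,205,40)]))
E
```

```text
[0.48042479 0.20516374 0.07578122] [ 1.79959504e+02 -8.80502432e-02 -1.12904824e+02] [-17.41719747  -1.45307266  30.54846717] [-0.11999986  6.56958625  0.60186278] 0.014056002590386375
```

View pics/crop5.png

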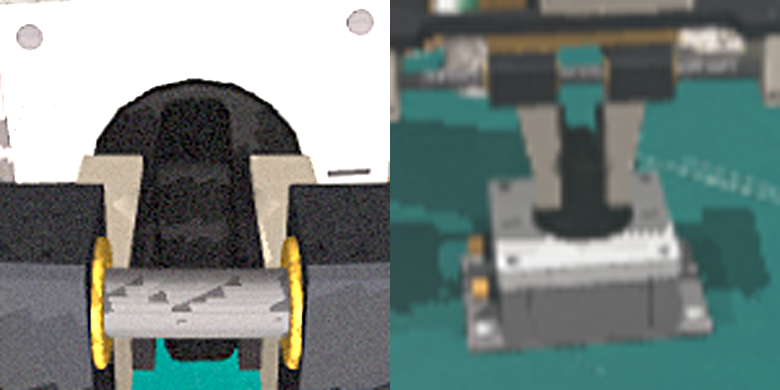

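The crop shows the collar flush and the wing square in the pads. One small extra turn to confirm the stop.

Call:
{"name": "apply_moves", "arguments": {"deltas": [{"fingers": 5,"delta_pos": [0,0,0],"angular": [0,0,1]},{"fingers": 5,"delta_pos": [0,0,0],"angular": [0,0,2]},{"fingers": 5,"delta_pos": [0,0,0],"angular": [0,0,2]},{"fingers": 5,"delta_pos": [0,0,0],"angular": [0,0,2]}]}}

```text
clock: 8.75
tool_pos: [0.4804, 0.2052, 0.0757]
orientation: [180.0, -0.1, -114.9]
force: [-16.5, -1.0, 31.4]
opening: 0.0143
gripper_force: 31.1
```

```bash
python3 -c "
from h import *
o=ctrl.get_obs();print(o['tool_pos'],o['orientation'],o['force'],o['moment'],o['opening'],o['gripper_force'])"
```

```text
[0.4804265  0.20516392 0.07574379] [ 1.79964419e+02 -9.05560591e-02 -1.14894030e+02] [-16.51865366  -1.03896095  31.43072331] [-0.14985257  6.4646449   0.65255367] 0.014280073460919649 31.05151321084122
```

```bash
python3 -c "
from plant import ctrl
print(ctrl.close_job())"
```

```text
the job is handed in; nothing more can be done
None
```

I handed the job in with the cap through the keyway, pressed flush and turned clockwise about 94° at the gripper against the stop, still gripped at about 31 N down-force. The turning moment reached about 0.65 N m against the ring spring's 0.11, and the clock read about 9 s.

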